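Turn the toy wheel over with the spatula

ROBOT

A 6-joint arm with a two-finger parallel gripper is mounted at the origin on the work surface. World frame = base frame: x ahead of the robot, y to its left, z up, the work surface at z = 0. Lengths are in m, angles in rad, forces in N, time in s.
With the tool pointing down it reaches from about 0.375 to 0.975 m from the base axis. Payload 3.8 kg.
Tool frame: the origin (TCP) lies midway between the tips of the shut fingers; the grasp point (between the pads) lies 19 mm behind it; z points along the fingers, y is the direction in which the jaws open and shut (so a half turn about z gives the same grasp; the last joint's range is limited). The gripper opens to 85 mm and grips with 20 to 120 N. Pads are 22 mm wide; open, the fingers measure 114 mm over their backs; the gripper's body (76 mm by 85 mm) begins 54 mm behind the grasp point. The pads swing forward as they close: fully open they stand 13 mm farther back than shut.
Start: joints at [1.074, 0.264, 1.604, -0, 1.274, -0.037], TCP at [0.3, 0.605, 0.231] pointing down, gripper open.
Joint ranges: [-2.63, 2.63], [-0.94, 2.18], [0.31, 2.57], [-1.31, 4.45], [0, 2.66], [-2.55, 2.55]. Speed limits (rad/s): [2.57, 2.57, 3.14, 3.14, 3.14, 3.14].

INTERFACE

Orientations are given as a rotation vector (axis times angle).
In Python, from workcell import bot gives the robot as it stands.
- The arm moves only by the shell command python3 -m inch 'ROWS' [FORCE]. ROWS is JSON, a list of rows, each an object of numbers: "dx", "dy", "dz": the shift along the tool's x, y, z in m; "ax", "ay", "az": the turn, a rotation vector about the tool's x, y, z in degrees; "fingers": the opening, from -1 (shut) to 1 (fully open). A call has 1 to 20 rows; each row is the pose to reach, as a shift and turn from the pose measured when the call began, along the tool's axes at that moment; what a row does not reach only later rows make up. A row lasts 1/8 s, in which the tool goes at most 62.5 mm and 10.7 degrees, less where a joint would pass 70% of its speed; a pose out of reach is approached as far as the arm can. A call with a gripper value outside its range is refused whole. The fingers move at their own pace and stop on an object; FORCE is the grip in N (left out, the last holds). Time passes only in rows, so rows that repeat a pose let the fingers close. It gives the time, the measured TCP pose, the force and the opening at its end, in the units of the state.
- bot.read_state(): the state, without advancing time (a new reading comes with each control period).
- bot.read_camera(name): name is "scene" or "top"; returns (picture, depth): 384x512x3 uint8, blue, green, red; 384x512 float32, m along the optical axis (not along the pixel's ray), 0 where there is no reading.
- bot.get_calibration(name): a dict with "intrinsics" (3x3 intrinsics, pixels), "view" (4x4, takes a point from world to camera coordinates). Camera axes: x right, y down, z forward; pixel columns grow to the right and rows downward; lengths in m; the calibration is good to about 2 mm. A picture is of the moment at which its call begins. get_calibration takes no time and is no camera call.
- bot.finish_job(): hands the job in, once; it reports no verdict.
Trained networks look in the newest picture that a camera, given by its name, has taken for a name from the list of things; names that differ only in an ending like _2 or _b are one class to them, and where a whole thing is asked for, a point or a joint stands for the part that bears it (a point fixed in the world has none). Each returns a list of dicts, best first, with "p" (0 to 1); they miss things now and then, are a little off and sometimes report something else, mostly with a low value. They report only what shows in the picture. A call takes as long as a camera call. They do not tell look-alikes from the thing itself.
- bot.masks_of(camera, thing): "region" (384x512 bool, what is visible of it) and "box" ([left, top, right, bottom] in pixels, round what is visible of it).
The state is a dict: "time": time; "q": joint angles; "joint_vel": joint speeds; "joint_torque": joint torques, N m; "tool_pos": TCP position; "tcp_rot": TCP orientation; "wrist_force": force on the tool from outside, world axes, zero at the start; "torque": the same for the moment, N m; "width": opening from 0.0 (shut) to 1.0 (fully open).
Only numpy, scipy, OpenCV 4.12 (cv2) and the standard library are available. Lean on these libraries where they do the work, as an engineer would, in place of code of your own. Each camera call takes 0.05 s, during which the arm holds its last target. There are 200 camera calls.

TASK

Two wooden wheels from a toy cart lie on the white painting board in front of its low batten; one shows its painted red face, the other, already turned, its bare wood. Take the spatula by its handle, slide the blade under the red-faced wheel and tip that wheel over the batten, so that it lies flat on the board with its centre beyond the batten and its bare wood up. Do not touch either wheel with the gripper, do not disturb the other wheel, and lay the spatula back flat on the table afterwards.

Things in the scene. Friction and masses are not known exactly. Their poses are not given: they have to be found in the camera images.
- red_wheel: The wheel to turn over, red face up: loose wooden disc, 96 mm across, 8 mm thick, with a 36 mm wide hub standing 9 mm proud of each face; 70 g. Origin at its centre, z towards its red face (up at first, down when done). It rests on its hub: centre 13 mm and rim underside 9 mm above the board. It starts on the board's -y side, rim 2 to 10 mm from the batten.
- bare_wheel: An identical loose wheel that lies bare wood up (its z, towards its red face, points down). Leave it alone. The wheels' centres are 120 mm apart along the board's x; which is nearer the robot varies.
- spatula: Loose, lying flat on the table on the board's -y side, blade roughly towards the board; 120 g. Origin: handle's middle, underside; x along the handle to the blade tip, z up. Blue handle 110 mm long (x -55 to 55), 18 mm wide, 30 mm tall, flat upright sides. Thin neck, then a flat steel blade 50 mm wide, 2.5 mm thick, x from 75 to 150 mm, its underside level with the handle's.
- board: Fixed white board lying on the table, 300 mm (x) by 280 mm (y), 5 mm thick. Origin: middle of its underside; z up. A dark wooden batten 12 mm wide, 8 mm tall above the board runs along its whole x length, centred on y = 0. The wheels start on the -y side of the batten; the red one is to end on the +y side.
Not all that is in view belongs to the job. There is more than one size of the spatula; the one meant has the size given above. Leave any green look-alike of the red_wheel alone.

How it is judged:
By the outcome, as a careful person would: the job done as asked, in the order asked, and still so for the second after the job is handed in, with the robot touching nothing.
It also fails if it takes over 53 s, if anything falls off the work surface, if the arm or the gripper's body presses on something with over 40 N, if the wrist force passes 120 N, or if a joint passes its speed limit or range.

## Working session

There is one attempt and no reset: what is moved stays moved. The work goes in short steps, Python scripts to look and compute and a shell command to move; the robot and the scene stay as the last step left them, time stands still between calls to the robot, and variables do not carry over. Pictures are saved under pics/ and viewed, about 8 in all and at most 12, crops included, and the job is handed in when it is done.

```bash
mkdir -p pics; ls; python3 - <<'E'
from workcell import bot
import cv2,numpy as np
print(bot.read_state())
for c in("scene","top"):
    p,d=bot.read_camera(c); cv2.imwrite(f"pics/{c}0.png",p); np.save(f"pics/{c}0.npy",d)
    k=bot.get_calibration(c); print(c,k)
    for t in("red_wheel","bare_wheel","spatula","board"):
        for m in bot.masks_of(c,t):
            if m["p"]<.2: continue
            r=m["region"]&(d>0); v,u=np.nonzero(r); z=d[r]
            K=np.array(k["intrinsics"]);V=np.array(k["view"])
            P=np.c_[(u-K[0,2])/K[0,0]*z,(v-K[1,2])/K[1,1]*z,z]
            W=(P-V[:3,3])@V[:3,:3]
            print(c,t,round(m["p"],2),m["box"],r.sum(),np.median(W,0).round(4),np.percentile(W,2,axis=0).round(3),np.percentile(W,98,axis=0).round(3))
E
```

```text
pics
{'time': 0.0, 'q': array([ 1.07410266e+00,  2.64746605e-01,  1.60535328e+00, -1.29632835e-05,
        1.27370210e+00, -3.69053995e-02]), 'joint_vel': array([ 0.00226035, -0.00032362,  0.00031773, -0.00038906,  0.00101604,
       -0.00021391]), 'joint_torque': array([ 9.67317028e-04, -5.15091741e+01, -3.67327523e+01, -3.49309266e-05,
        1.26078946e-02,  1.73887707e-05]), 'tool_pos': array([0.29920189, 0.60426023, 0.22997762]), 'tcp_rot': array([-0.71575244, -3.0583831 ,  0.00335215]), 'wrist_force': array([ 0.28886138,  0.00254606, -0.14907689]), 'torque': array([-0.00807483,  0.01761152,  0.04189211]), 'width': 1.0001569031831938}
scene {'intrinsics': array([[389.15481124,   0.        , 253.4614804 ],
       [  0.        , 389.15481124, 196.72208046],
       [  0.        ,   0.        ,   1.        ]]), 'view': array([[ 0.05874207,  0.9981487 ,  0.015765  ,  0.09074838],
       [ 0.61408586, -0.02367976, -0.78888391, -0.23406461],
       [-0.78705014,  0.05602174, -0.61434   ,  1.37639464],
       [ 0.        ,  0.        ,  0.        ,  1.        ]])}
scene red_wheel 0.86 
[... 1023 characters left out ...]
33495, -0.01618108, -0.99865121,  1.03066512],
       [ 0.        ,  0.        ,  0.        ,  1.        ]])}
top red_wheel 0.95 [185.1, 150.3, 223.6, 186.4] 1014 [0.5065 0.0124 0.0221] [ 0.464 -0.029  0.017] [0.549 0.057 0.032]
top red_wheel 0.87 [153.8, 216.3, 189.2, 257.2] 1037 [0.3273 0.1059 0.0173] [0.285 0.064 0.013] [0.371 0.149 0.028]
top spatula 0.95 [315.5, 191.2, 384.2, 292.5] 1752 [ 0.3534 -0.3555  0.0056] [ 0.196 -0.443 -0.   ] [ 0.436 -0.289  0.044]
top spatula 0.61 [270.1, 126.6, 345.4, 164.5] 875 [ 0.5721 -0.2215  0.0043] [ 0.535 -0.348 -0.001] [ 0.613 -0.162  0.032]
top board 0.82 [126.8, 87.7, 236.3, 204.5] 9842 [0.5641 0.1001 0.0049] [ 0.42 -0.06  0.  ] [0.711 0.212 0.015]
```

```bash
python3 - <<'E'
import cv2,numpy as np
a=cv2.imread("pics/top0.png")[60:310,100:420]; cv2.imwrite("pics/v1.png",cv2.resize(a,None,fx=2.4,fy=2.4,interpolation=cv2.INTER_CUBIC))
a=cv2.imread("pics/scene0.png"); cv2.imwrite("pics/v2.png",a[100:350,100:460].repeat(2,0).repeat(2,1))
E
```

```text
(no output)
```

View pics/v1.png

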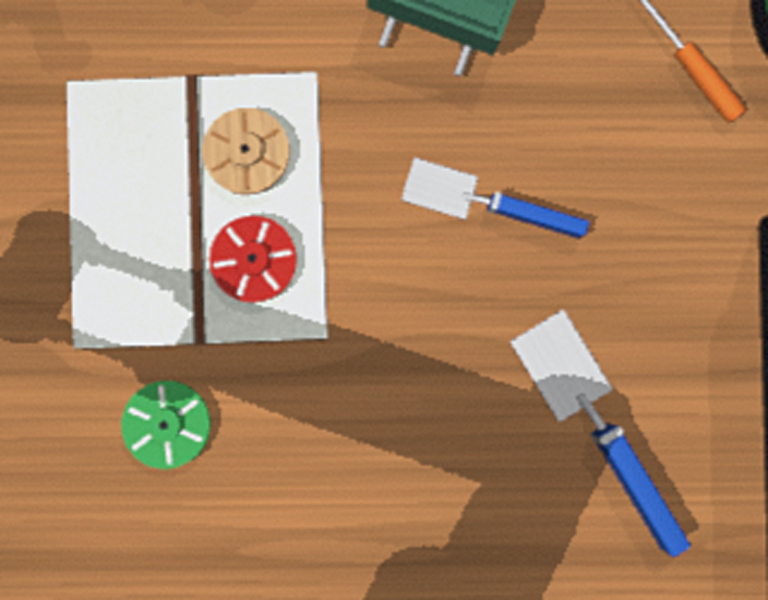

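View pics/v2.png

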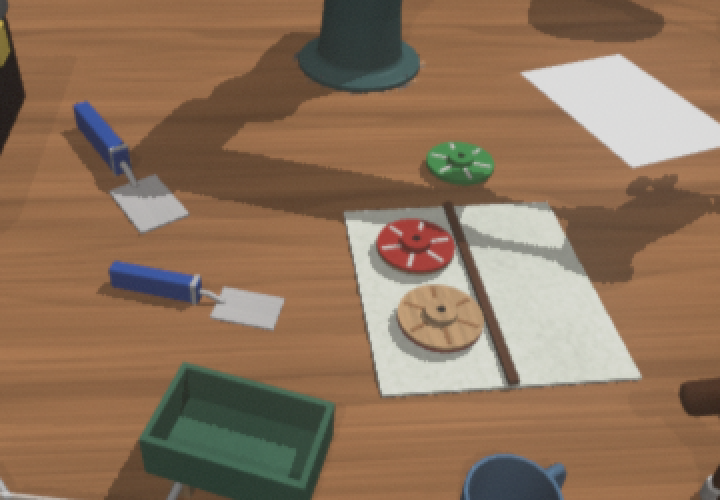

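The top view (v1) shows the red wheel at about (252,258), the bare one at (246,150), the batten as a vertical line at x≈195, the green look-alike at (165,425), and two spatulas. The smaller one, with its handle at (540,215) and blade at (440,188), matches the stated size. The scene view agrees. Next I'll measure the spatula, the batten and the wheel.

```bash
cat > h.py <<'E'
from workcell import bot
import cv2,numpy as np
from scipy.spatial.transform import Rotation as R
def cloud(c,d):
    k=bot.get_calibration(c);K=np.array(k["intrinsics"]);V=np.array(k["view"])
    v,u=np.mgrid[:384,:512]
    P=np.stack([(u-K[0,2])/K[0,0]*d,(v-K[1,2])/K[1,1]*d,d],-1)
    return (P-V[:3,3])@V[:3,:3]
def pca(W):
    m=W.mean(0);_,_,v=np.linalg.svd(W-m,full_matrices=False);return m,v[0]
E
python3 - <<'E'
from h import *
for c in("top","scene"):
    p=cv2.imread(f"pics/{c}0.png");d=np.load(f"pics/{c}0.npy");W=cloud(c,d);hsv=cv2.cvtColor(p,cv2.COLOR_BGR2HSV)
    H,S,Vv=[hsv[...,i].astype(int) for i in range(3)];X,Y,Z=W[...,0],W[...,1],W[...,2]
    ok=d>0
    box=ok&(X>.5)&(X<.65)&(Y>-.38)&(Y<-.13)
    hd=box&(H>100)&(H<130)&(S>120)&(Z>.024)&(Z<.036)
    bl=box&(S<50)&(Vv>140)&(Y>-.26)
    for n,m in(("handle",hd),("blade",bl)):
        w=W[m][:,:2];r=cv2.minAreaRect(w.astype(np.float32)); print(c,n,m.sum(),r,np.median(Z[m]).round(4))
        if n=="handle": mm,v=pca(w); hc=np.array(r[0]); print("pca",mm,np.degrees(np.arctan2(v[1],v[0])))
        else: dv=np.array(r[0])-hc; print("handle->blade len,yaw",np.hypot(*dv),np.degrees(np.arctan2(dv[1],dv[0])))
    red=ok&((H<8)|(H>172))&(S>140)&(X>.44)&(X<.57)&(Y>-.05)&(Y<.08)&(Z>.015)
    print(c,"red",red.sum(),cv2.minEnclosingCircle(W[red][:,:2].astype(np.float32)),np.median(Z[red]))
    bt=ok&(Vv<110)&(X>.43)&(X<.71)&(abs(Y-.076)<.02)&(Z>.003)&(Z<.02)
    w=W[bt];mm,v=pca(w[:,:2]);print(c,"batten",bt.sum(),mm,np.degrees(np.arctan2(v[1],v[0])),np.median(w[:,2]))
    bd=ok&(S<60)&(Vv>120)&(X>.40)&(X<.74)&(Y>-.09)&(Y<.24)
    print(c,"board",cv2.minAreaRect(W[bd][:,:2].astype(np.float32)))
E
```

```text
top handle 260 ((0.5538557171821594, -0.30364251136779785), (0.10848207771778107, 0.018494850024580956), 72.64677429199219) 0.0295
pca [ 0.55224461 -0.30724271] 72.81143220387045
top blade 555 ((0.5847662091255188, -0.20931801199913025), (0.10270490497350693, 0.05127839371562004), 72.91445922851562) 0.0021
handle->blade len,yaw 0.09926011129013639 71.8558361316098
top red 794 ((0.507916271686554, 0.010383257642388344), 0.04710566624999046) 0.022123752757275673
top batten 388 [0.56449576 0.07446734] -178.25557595871462 0.012388374080149901
top board ((0.5665735602378845, 0.07584866881370544), (0.30237719416618347, 0.2821093201637268), 2.057645797729492)
scene handle 238 ((0.5573962330818176, -0.30674535036087036), (0.09653624147176743, 0.017210986465215683), 71.77499389648438) 0.0296
pca [ 0.55922378 -0.30670913] -107.26246456792622
scene blade 553 ((0.5857878923416138, -0.20814213156700134), (0.10280874371528625, 0.053804926574230194), 73.4703598022461) 0.0032
handle->blade len,yaw 0.10260936152240678 73.93685528587598
scene red 548 ((0.5119692087173462, 0.012951841577887535), 0.04854055121541023) 0.023231630708897406
scene batten 450 [0.58273685 0.07541133] 1.8304112021753118 0.013312031993479054
scene board ((0.5635870099067688, 0.07909400761127472), (0.31156954169273376, 0.2852174639701843), 1.9692527055740356)
```

```bash
cat >> h.py <<'E'
def to(pos,yaw_blade=None,pitch=0,show=True):
    """shift/turn in tool axes from the present pose; tool down, y at yaw_blade-90 deg, then nose up by pitch"""
    s=bot.read_state();R0=R.from_rotvec(s["tcp_rot"]);p=np.array(s["tool_pos"])
    a=np.radians(yaw_blade-90);y=np.array([np.cos(a),np.sin(a),0]);z=np.array([0,0,-1.])
    T=R.from_matrix(np.c_[np.cross(y,z),y,z]);T=R.from_rotvec(np.radians(pitch)*y)*T
    d=R0.inv().apply(np.array(pos)-p);t=(R0.inv()*T).as_rotvec(degrees=True)
    print("t",round(s["time"],2),"pos",p.round(4),"tool axes\n",R0.as_matrix().round(3),"\nshift mm",(d*1000).round(1),"turn deg",t.round(2),"w",round(s["width"],3),"F",s["wrist_force"].round(1))
E
python3 -c "
from h import *
to([.5545,-.3045,.09],72.9);to([.5545,-.3045,.003],72.9)"
```

```text
t 0.5 pos [0.2995 0.6049 0.2313] tool axes
 [[-0.896  0.444 -0.   ]
 [ 0.444  0.896 -0.   ]
 [ 0.    -0.    -1.   ]] 
shift mm [-632.1 -701.8  141.3] turn deg [-0.    0.   80.75] w 1.001 F [0.2 0.4 0. ]
t 0.5 pos [0.2995 0.6049 0.2313] tool axes
 [[-0.896  0.444 -0.   ]
 [ 0.444  0.896 -0.   ]
 [ 0.    -0.    -1.   ]] 
shift mm [-632.1 -701.8  228.3] turn deg [-0.    0.   80.75] w 1.001 F [0.2 0.4 0. ]
```

```bash
python3 -m inch '[{"dx":-0.06,"dy":-0.07,"dz":0,"az":8},{"dx":-0.10,"dy":-0.11,"dz":0,"az":16},{"dx":-0.14,"dy":-0.155,"dz":0,"az":24},{"dx":-0.18,"dy":-0.2,"dz":0,"az":32},{"dx":-0.22,"dy":-0.244,"dz":0,"az":40},{"dx":-0.26,"dy":-0.29,"dz":0,"az":48},{"dx":-0.30,"dy":-0.333,"az":56},{"dx":-0.34,"dy":-0.38,"az":64},{"dx":-0.38,"dy":-0.42,"az":72},{"dx":-0.42,"dy":-0.466,"az":80.75},{"dx":-0.46,"dy":-0.51,"az":80.75},{"dx":-0.50,"dy":-0.555,"az":80.75},{"dx":-0.54,"dy":-0.6,"dz":0.03,"az":80.75},{"dx":-0.58,"dy":-0.644,"dz":0.06,"az":80.75},{"dx":-0.62,"dy":-0.688,"dz":0.1,"az":80.75},{"dx":-0.632,"dy":-0.702,"dz":0.14,"az":80.75},{"dx":-0.632,"dy":-0.702,"dz":0.14,"az":80.75},{"dx":-0.632,"dy":-0.702,"dz":0.14,"az":80.75}]' 60; python3 - <<'E'
from h import *
to([.5545,-.3045,.003],72.9)
s,d=bot.read_camera("scene");np.save("pics/s1.npy",d)
cv2.imwrite("pics/v3.png",cv2.resize(s[130:300,110:310],None,fx=3.5,fy=3.5,interpolation=cv2.INTER_CUBIC))
E
```

```text
t 0.5 pos [0.2995 0.6049 0.2313] tool axes
 [[-0.896  0.444 -0.   ]
 [ 0.444  0.896 -0.   ]
 [ 0.    -0.    -1.   ]] 
shift mm [-632.1 -701.8  228.3] turn deg [-0.    0.   80.75] w 1.001 F [0.2 0.4 0. ]invalid input at $[0]: expected keys dx, dy, dz, ax, ay, az, fingers
```

View pics/v3.png

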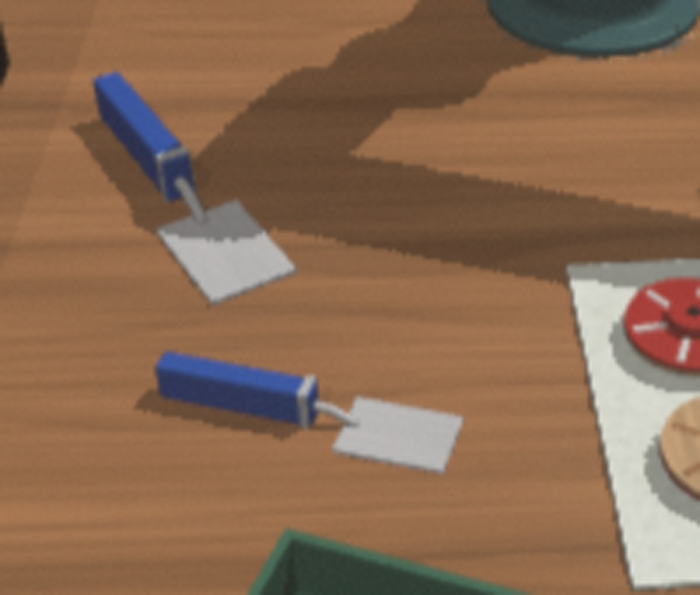

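The command was refused because every row needs all the keys, so the picture still shows the start scene: the spatula lies free at about (310,410). I'll resend it in full.

```bash
python3 -m inch '[{"dx":-0.1,"dy":-0.11,"dz":0,"ax":0,"ay":0,"az":10,"fingers":1},{"dx":-0.2,"dy":-0.22,"dz":0,"ax":0,"ay":0,"az":20,"fingers":1},{"dx":-0.3,"dy":-0.33,"dz":0,"ax":0,"ay":0,"az":30,"fingers":1},{"dx":-0.4,"dy":-0.44,"dz":0,"ax":0,"ay":0,"az":40,"fingers":1},{"dx":-0.632,"dy":-0.702,"dz":0,"ax":0,"ay":0,"az":50,"fingers":1},{"dx":-0.632,"dy":-0.702,"dz":0,"ax":0,"ay":0,"az":60,"fingers":1},{"dx":-0.632,"dy":-0.702,"dz":0,"ax":0,"ay":0,"az":70,"fingers":1},{"dx":-0.632,"dy":-0.702,"dz":0,"ax":0,"ay":0,"az":80.75,"fingers":1},{"dx":-0.632,"dy":-0.702,"dz":0,"ax":0,"ay":0,"az":80.75,"fingers":1},{"dx":-0.632,"dy":-0.702,"dz":0,"ax":0,"ay":0,"az":80.75,"fingers":1},{"dx":-0.632,"dy":-0.702,"dz":0,"ax":0,"ay":0,"az":80.75,"fingers":1},{"dx":-0.632,"dy":-0.702,"dz":0.05,"ax":0,"ay":0,"az":80.75,"fingers":1},{"dx":-0.632,"dy":-0.702,"dz":0.05,"ax":0,"ay":0,"az":80.75,"fingers":1},{"dx":-0.632,"dy":-0.702,"dz":0.1,"ax":0,"ay":0,"az":80.75,"fingers":1},{"dx":-0.632,"dy":-0.702,"dz":0.14,"ax":0,"ay":0,"az":80.75,"fingers":1},{"dx":-0.632,"dy":-0.702,"dz":0.14,"ax":0,"ay":0,"az":80.75,"fingers":1},{"dx":-0.632,"dy":-0.702,"dz":0.14,"ax":0,"ay":0,"az":80.75,"fingers":1}]' 60; python3 - <<'E'
from h import *
to([.5545,-.3045,.003],72.9)
s,d=bot.read_camera("scene")
cv2.imwrite("pics/v4.png",cv2.resize(s[130:300,110:310],None,fx=3.5,fy=3.5,interpolation=cv2.INTER_CUBIC))
E
```

```text
time: 2.68
tool_pos: [0.5517, -0.3054, 0.0864]
tcp_rot: [-2.524, -1.859, 0.005]
wrist_force: [-0.7, -0.3, 0.5]
width: 1.003
t 2.67 pos [ 0.5517 -0.3054  0.0864] tool axes
 [[ 0.297  0.955 -0.007]
 [ 0.955 -0.297  0.004]
 [ 0.002 -0.008 -1.   ]] 
shift mm [ 1.6  3.1 83.3] turn deg [-0.45 -0.09 -0.16] w 1.003 F [-0.7 -0.3  0.5]
```

View pics/v4.png

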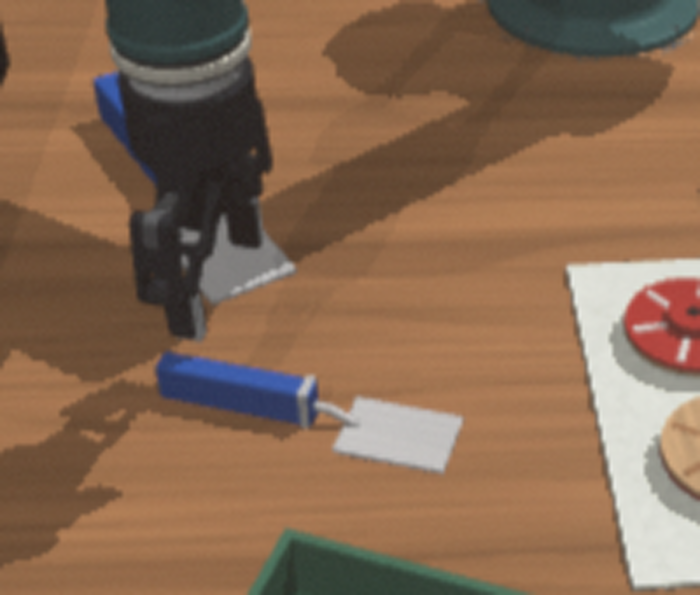

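The open gripper is over the blue handle, at about (235,385) in the crop. I'll descend and close.

```bash
python3 -m inch '[{"dx":0.0016,"dy":0.003,"dz":0.03,"ax":-0.4,"ay":0,"az":0,"fingers":1},{"dx":0.0016,"dy":0.003,"dz":0.06,"ax":-0.4,"ay":0,"az":0,"fingers":1},{"dx":0.0016,"dy":0.003,"dz":0.083,"ax":-0.4,"ay":0,"az":0,"fingers":1},{"dx":0.0016,"dy":0.003,"dz":0.083,"ax":-0.4,"ay":0,"az":0,"fingers":1},{"dx":0.0016,"dy":0.003,"dz":0.083,"ax":-0.4,"ay":0,"az":0,"fingers":1},{"dx":0.0016,"dy":0.003,"dz":0.083,"ax":-0.4,"ay":0,"az":0,"fingers":-1},{"dx":0.0016,"dy":0.003,"dz":0.083,"ax":-0.4,"ay":0,"az":0,"fingers":-1},{"dx":0.0016,"dy":0.003,"dz":0.083,"ax":-0.4,"ay":0,"az":0,"fingers":-1},{"dx":0.0016,"dy":0.003,"dz":0.083,"ax":-0.4,"ay":0,"az":0,"fingers":-1},{"dx":0.0016,"dy":0.003,"dz":0.083,"ax":-0.4,"ay":0,"az":0,"fingers":-1},{"dx":0.0016,"dy":0.003,"dz":0.083,"ax":-0.4,"ay":0,"az":0,"fingers":-1},{"dx":0.0016,"dy":0.003,"dz":0.083,"ax":-0.4,"ay":0,"az":0,"fingers":-1}]' 60; python3 -c "
from h import *
to([.5545,-.3045,.003],72.9)"
```

```text
time: 4.22
tool_pos: [0.5563, -0.3042, 0.0063]
tcp_rot: [2.527, 1.863, 0.004]
wrist_force: [-0.2, -1.7, 4.1]
width: 0.2
t 4.22 pos [ 0.5563 -0.3042  0.0063] tool axes
 [[ 0.296  0.955  0.003]
 [ 0.955 -0.296  0.   ]
 [ 0.001  0.003 -1.   ]] 
shift mm [-0.8 -1.7  3.2] turn deg [ 0.19 -0.06 -0.11] w 0.2 F [-0.2 -1.7  4.1]
```

```bash
python3 -c "
from h import *
to([.5168,-.212,.036],92)"; python3 -m inch '[{"dx":0,"dy":0,"dz":0,"ax":0,"ay":0,"az":0,"fingers":-1},{"dx":0,"dy":0,"dz":0,"ax":0,"ay":0,"az":0,"fingers":-1},{"dx":0,"dy":0,"dz":-0.015,"ax":0,"ay":0,"az":0,"fingers":-1},{"dx":0,"dy":0,"dz":-0.03,"ax":0,"ay":0,"az":0,"fingers":-1},{"dx":0,"dy":0,"dz":-0.03,"ax":0,"ay":0,"az":0,"fingers":-1}]' 100
```

```text
t 4.22 pos [ 0.5563 -0.3042  0.0063] tool axes
 [[ 0.296  0.955  0.003]
 [ 0.955 -0.296  0.   ]
 [ 0.001  0.003 -1.   ]] 
shift mm [ 76.4 -64.9 -29.9] turn deg [  0.2   -0.03 -19.21] w 0.2 F [-0.2 -1.7  4.1]
time: 4.85
tool_pos: [0.5576, -0.305, 0.0385]
tcp_rot: [2.524, 1.861, 0.007]
wrist_force: [-0.7, -1.0, -0.3]
width: 0.184
```

```bash
python3 -m inch '[{"dx":0.02,"dy":-0.017,"dz":0,"ax":0,"ay":0,"az":-5,"fingers":-1},{"dx":0.04,"dy":-0.034,"dz":0,"ax":0,"ay":0,"az":-10,"fingers":-1},{"dx":0.06,"dy":-0.05,"dz":0,"ax":0.2,"ay":0,"az":-15,"fingers":-1},{"dx":0.077,"dy":-0.066,"dz":0,"ax":0.2,"ay":0,"az":-19.2,"fingers":-1},{"dx":0.077,"dy":-0.066,"dz":0,"ax":0.2,"ay":0,"az":-19.2,"fingers":-1},{"dx":0.077,"dy":-0.066,"dz":0,"ax":0.2,"ay":0,"az":-19.2,"fingers":-1},{"dx":0.077,"dy":-0.066,"dz":0,"ax":0.2,"ay":0,"az":-19.2,"fingers":-1}]' 100; cat > look.py <<'E'
from h import *
import sys
to([.5168,-.212,.017],92)
n=sys.argv[1]
for c in("top","scene"):
    p,d=bot.read_camera(c);cv2.imwrite(f"pics/{c}_{n}.png",p);np.save(f"pics/{c}_{n}.npy",d)
    W=cloud(c,d);hsv=cv2.cvtColor(p,cv2.COLOR_BGR2HSV).astype(int);H,S,V=[hsv[...,i] for i in range(3)];X,Y,Z=W[...,0],W[...,1],W[...,2]
    bl=(d>0)&(S<60)&(V>110)&(abs(X-.52)<.05)&(Y<-.06)&(Y>-.16)&(Z>.015)&(Z<.08)
    if bl.sum()>50:
        w=W[bl];r=cv2.minAreaRect(w[:,:2].astype(np.float32));A=np.c_[w-w.mean(0)]
        g=np.linalg.lstsq(np.c_[w[:,:2]-w[:,:2].mean(0),np.ones(len(w))],w[:,2],rcond=None)[0]
        print(c,"blade",bl.sum(),np.round(r[0],4),np.round(r[1],3),round(r[2],2),"z",w[:,2].mean().round(4),"slope",g[:2].round(3),"ymax",np.percentile(w[:,1],99).round(4))
    red=(d>0)&((H<8)|(H>172))&(S>140)&(X>.44)&(X<.57)&(Y>-.05)&(Y<.08)&(Z>.015)
    print(c,"red",red.sum(),cv2.minEnclosingCircle(W[red][:,:2].astype(np.float32)))
E
python3 look.py a; python3 - <<'E'
import cv2,numpy as np
a=cv2.resize(cv2.imread("pics/top_a.png")[100:220,150:350],None,fx=3,fy=3,interpolation=2)
b=cv2.resize(cv2.imread("pics/scene_a.png")[180:280,190:390],None,fx=3,fy=3,interpolation=2)[:240]
cv2.imwrite("pics/v5.png",np.vstack([a,b]))
E
```

```text
time: 5.72
tool_pos: [0.518, -0.2128, 0.0383]
tcp_rot: [2.181, 2.255, 0.002]
wrist_force: [-1.2, -0.0, -0.3]
width: 0.189
t 5.72 pos [ 0.518  -0.2128  0.0383] tool axes
 [[-0.034  0.999  0.004]
 [ 0.999  0.034 -0.002]
 [-0.002  0.004 -1.   ]] 
shift mm [ 0.9 -1.3 21.3] turn deg [ 0.23  0.12 -0.07] w 0.189 F [-1.2 -0.  -0.3]
top blade 545 [ 0.5131 -0.1017] [0.05  0.079] 2.16 z 0.034 slope [-0.005 -0.026] ymax -0.0633
top red 790 ((0.5083553791046143, 0.010345696471631527), 0.04705281928181648)
scene blade 481 [ 0.5145 -0.1105] [0.053 0.099] 1.05 z 0.0357 slope [-0.003 -0.096] ymax -0.0622
scene red 517 ((0.512378990650177, 0.011348064057528973), 0.04687340557575226)
```

View pics/v5.png

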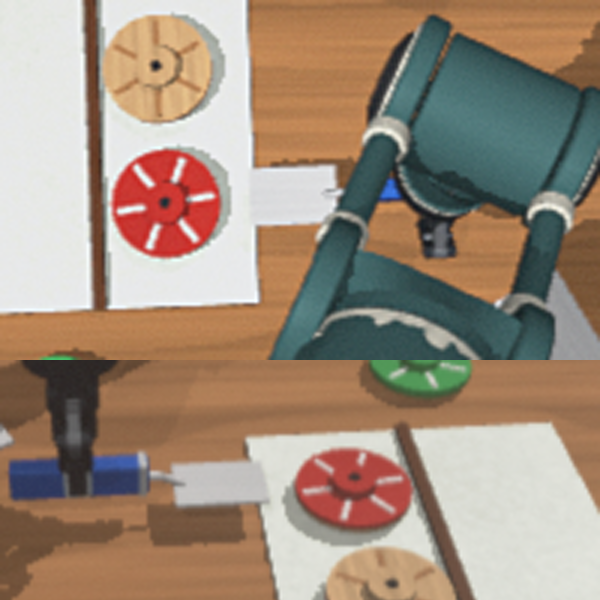

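The blade is level, its line passes through the wheel centre, and the tip is at y≈-0.063, as planned. I'll lower it and insert.

```bash
python3 -m inch '[{"dx":0,"dy":0,"dz":0.012,"ax":0.2,"ay":0.1,"az":0,"fingers":-1},{"dx":0,"dy":0,"dz":0.0228,"ax":0.2,"ay":0.1,"az":0,"fingers":-1},{"dx":0,"dy":0,"dz":0.0228,"ax":0.2,"ay":0.1,"az":0,"fingers":-1},{"dx":0.01,"dy":0,"dz":0.0228,"ax":0.2,"ay":0.1,"az":0,"fingers":-1},{"dx":0.02,"dy":0,"dz":0.0228,"ax":0.2,"ay":0.1,"az":0,"fingers":-1},{"dx":0.026,"dy":0,"dz":0.0228,"ax":0.2,"ay":0.1,"az":0,"fingers":-1},{"dx":0.032,"dy":0,"dz":0.0228,"ax":0.2,"ay":0.1,"az":0,"fingers":-1},{"dx":0.038,"dy":0,"dz":0.0228,"ax":0.2,"ay":0.1,"az":0,"fingers":-1},{"dx":0.044,"dy":0,"dz":0.0228,"ax":0.2,"ay":0.1,"az":0,"fingers":-1},{"dx":0.049,"dy":0,"dz":0.0228,"ax":0.2,"ay":0.1,"az":0,"fingers":-1},{"dx":0.052,"dy":0,"dz":0.0228,"ax":0.2,"ay":0.1,"az":0,"fingers":-1},{"dx":0.052,"dy":0,"dz":0.0228,"ax":0.2,"ay":0.1,"az":0,"fingers":-1},{"dx":0.052,"dy":0,"dz":0.0228,"ax":0.2,"ay":0.1,"az":0,"fingers":-1}]' 100; python3 look.py b; python3 - <<'E'
import cv2,numpy as np
b=cv2.resize(cv2.imread("pics/scene_b.png")[180:290,230:380],None,fx=4.5,fy=4.5,interpolation=2)
cv2.imwrite("pics/v6.png",b)
E
```

```text
time: 7.45
tool_pos: [0.5162, -0.1609, 0.0153]
tcp_rot: [2.183, 2.258, 0.0]
wrist_force: [-0.2, 0.5, -1.5]
width: 0.189
t 7.45 pos [ 0.5162 -0.1609  0.0153] tool axes
 [[-0.034  0.999  0.   ]
 [ 0.999  0.034 -0.   ]
 [-0.     0.    -1.   ]] 
shift mm [-51.1  -1.1  -1.7] turn deg [ 0.01  0.01 -0.07] w 0.189 F [-0.2  0.5 -1.5]
top red 789 ((0.5082195997238159, 0.010255890898406506), 0.046990249305963516)
scene red 526 ((0.5121650695800781, 0.011759012937545776), 0.048081204295158386)
```

View pics/v6.png

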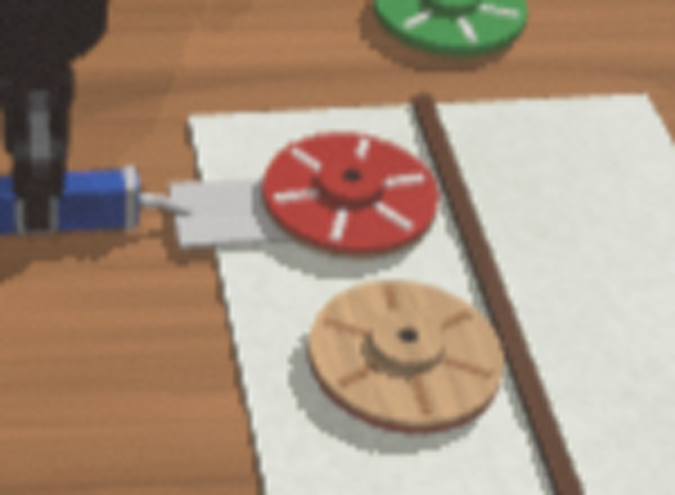

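The wheel hasn't moved (the top fix is within 0.2 mm) and the blade is under its near rim, short of the hub. I'll tip it about its far rim by moving the blade tip along an arc, stopping at 45° to check.

```bash
python3 -m inch '[{"dx":0,"dy":0,"dz":-0.004,"ax":0,"ay":0,"az":0,"fingers":-1},{"dx":-0.0005,"dy":0,"dz":-0.008,"ax":0,"ay":0,"az":0,"fingers":-1},{"dx":-0.001,"dy":0,"dz":-0.012,"ax":0,"ay":0,"az":0,"fingers":-1},{"dx":-0.0013,"dy":0,"dz":-0.0157,"ax":0,"ay":0,"az":0,"fingers":-1},{"dx":0.001,"dy":0,"dz":-0.022,"ax":0,"ay":0,"az":0,"fingers":-1},{"dx":0.003,"dy":0,"dz":-0.0268,"ax":0,"ay":0,"az":0,"fingers":-1},{"dx":0.0056,"dy":0,"dz":-0.0315,"ax":0,"ay":0,"az":0,"fingers":-1},{"dx":0.0084,"dy":0,"dz":-0.036,"ax":0,"ay":0,"az":0,"fingers":-1},{"dx":0.0115,"dy":0,"dz":-0.0403,"ax":0,"ay":0,"az":0,"fingers":-1},{"dx":0.015,"dy":0,"dz":-0.0444,"ax":0,"ay":0,"az":0,"fingers":-1},{"dx":0.0177,"dy":0,"dz":-0.0472,"ax":0,"ay":0,"az":0,"fingers":-1},{"dx":0.0177,"dy":0,"dz":-0.0472,"ax":0,"ay":0,"az":0,"fingers":-1}]' 100; python3 - <<'E'
from h import *
to([.5168,-.143,.0625],92)
for c in("scene","top"):
    p,d=bot.read_camera(c);W=cloud(c,d);hsv=cv2.cvtColor(p,cv2.COLOR_BGR2HSV).astype(int);H,S,V=[hsv[...,i] for i in range(3)]
    red=(d>0)&((H<8)|(H>172))&(S>120)&(W[...,0]>.44)&(W[...,0]<.58)&(W[...,1]>-.08)&(W[...,1]<.16)
    w=W[red];m=w.mean(0);n=np.linalg.svd(w-m,full_matrices=False)[2][2];print(c,red.sum(),m,"n",n*np.sign(n[2]),w.min(0),w.max(0))
    cv2.imwrite(f"pics/{c}_c.png",p)
cv2.imwrite("pics/v7.png",cv2.resize(cv2.imread("pics/scene_c.png")[160:290,230:390],None,fx=4,fy=4,interpolation=2))
E
```

```text
time: 9.05
tool_pos: [0.5157, -0.143, 0.0627]
tcp_rot: [2.183, 2.258, 0.0]
wrist_force: [-0.2, 0.5, -0.9]
width: 0.191
t 9.05 pos [ 0.5157 -0.143   0.0627] tool axes
 [[-0.034  0.999  0.001]
 [ 0.999  0.034 -0.   ]
 [-0.     0.001 -1.   ]] 
shift mm [-0.   1.1  0.2] turn deg [ 0.03  0.01 -0.05] w 0.191 F [-0.2  0.5 -0.9]
scene 309 [0.52108656 0.02713055 0.05377033] n [0.01463405 0.68225638 0.73096654] [ 0.46452665 -0.00296439  0.00667796] [0.55815866 0.06882339 0.07896695]
top 569 [0.507063   0.02850342 0.05028275] n [-0.01937094  0.69083791  0.72275013] [ 0.46248406 -0.00304912  0.00901944] [0.55352658 0.06519327 0.07873952]
```

View pics/v7.png

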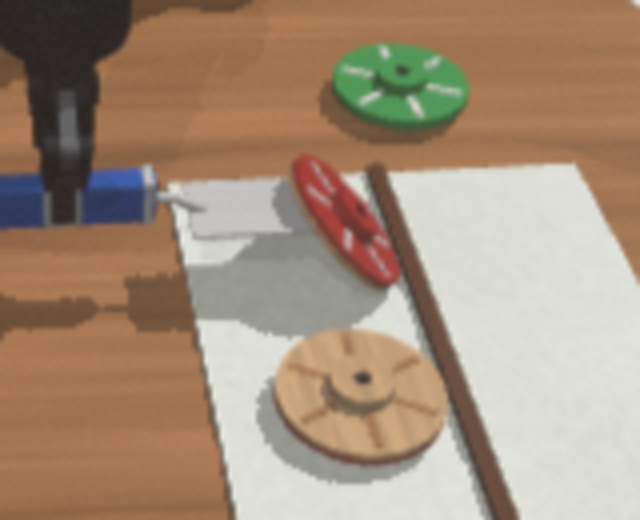

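The wheel is at 44°, with its rim at the batten foot and its axis square to the batten. The bare wheel hasn't moved. I'll go on past vertical.

```bash
python3 -m inch '[{"dx":0.0048,"dy":0,"dz":-0.0045,"ax":0,"ay":0,"az":0,"fingers":-1},{"dx":0.0101,"dy":0,"dz":-0.0086,"ax":0,"ay":0,"az":0,"fingers":-1},{"dx":0.0157,"dy":0,"dz":-0.0121,"ax":0,"ay":0,"az":0,"fingers":-1},{"dx":0.0216,"dy":0,"dz":-0.0152,"ax":0,"ay":0,"az":0,"fingers":-1},{"dx":0.0277,"dy":0,"dz":-0.0177,"ax":0,"ay":0,"az":0,"fingers":-1},{"dx":0.034,"dy":0,"dz":-0.0197,"ax":0,"ay":0,"az":0,"fingers":-1},{"dx":0.0405,"dy":0,"dz":-0.0211,"ax":0,"ay":0,"az":0,"fingers":-1},{"dx":0.0471,"dy":0,"dz":-0.022,"ax":0,"ay":0,"az":0,"fingers":-1},{"dx":0.0537,"dy":0,"dz":-0.0223,"ax":0,"ay":0,"az":0,"fingers":-1},{"dx":0.06,"dy":0,"dz":-0.022,"ax":0,"ay":0,"az":0,"fingers":-1},{"dx":0.066,"dy":0,"dz":-0.022,"ax":0,"ay":0,"az":0,"fingers":-1},{"dx":0.072,"dy":0,"dz":-0.022,"ax":0,"ay":0,"az":0,"fingers":-1},{"dx":0.078,"dy":0,"dz":-0.022,"ax":0,"ay":0,"az":0,"fingers":-1},{"dx":0.084,"dy":0,"dz":-0.022,"ax":0,"ay":0,"az":0,"fingers":-1},{"dx":0.084,"dy":0,"dz":-0.022,"ax":0,"ay":0,"az":0,"fingers":-1},{"dx":0.084,"dy":0,"dz":-0.022,"ax":0,"ay":0,"az":0,"fingers":-1}]' 100; python3 - <<'E'
from h import *
to([.5545,-.3045,.05],72.9)
p,d=bot.read_camera("scene");t,_=bot.read_camera("top")
f=lambda a:cv2.resize(a,None,fx=3.5,fy=3.5,interpolation=2)
cv2.imwrite("pics/v8.png",np.hstack([f(p[140:300,230:350+30]),f(t[60:220,120:195])]))
E
```

```text
time: 11.15
tool_pos: [0.5127, -0.0593, 0.0844]
tcp_rot: [2.183, 2.259, -0.0]
wrist_force: [0.6, -0.2, -1.2]
width: 0.19
t 11.15 pos [ 0.5127 -0.0593  0.0844] tool axes
 [[-0.034  0.999  0.   ]
 [ 0.999  0.034 -0.   ]
 [-0.     0.    -1.   ]] 
shift mm [-246.5   33.5   34.5] turn deg [1.000e-02 1.000e-02 1.904e+01] w 0.19 F [ 0.6 -0.2 -1.2]
```

View pics/v8.png

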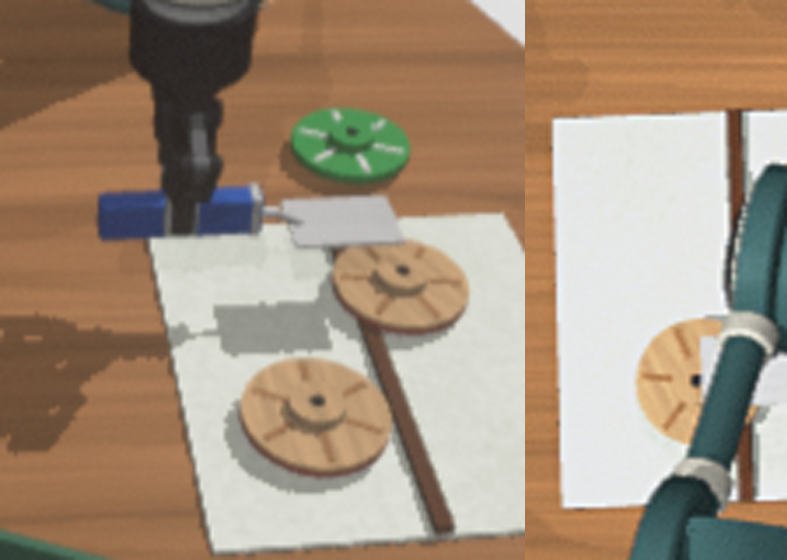

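The wheel lies bare side up beyond the batten, at about (400,285), and the bare wheel is still in place at (315,415). I'll take the spatula back and lay it down.

```bash
python3 -m inch '[{"dx":-0.05,"dy":0,"dz":0,"ax":0,"ay":0,"az":0,"fingers":-1},{"dx":-0.1,"dy":0,"dz":0,"ax":0,"ay":0,"az":0,"fingers":-1},{"dx":-0.15,"dy":0.01,"dz":0,"ax":0,"ay":0,"az":5,"fingers":-1},{"dx":-0.2,"dy":0.02,"dz":0,"ax":0,"ay":0,"az":12,"fingers":-1},{"dx":-0.246,"dy":0.034,"dz":0.02,"ax":0,"ay":0,"az":19,"fingers":-1},{"dx":-0.246,"dy":0.034,"dz":0.04,"ax":0,"ay":0,"az":19,"fingers":-1},{"dx":-0.246,"dy":0.034,"dz":0.06,"ax":0,"ay":0,"az":19,"fingers":-1},{"dx":-0.246,"dy":0.034,"dz":0.07,"ax":0,"ay":0,"az":19,"fingers":-1},{"dx":-0.246,"dy":0.034,"dz":0.074,"ax":0,"ay":0,"az":19,"fingers":-1},{"dx":-0.246,"dy":0.034,"dz":0.0765,"ax":0,"ay":0,"az":19,"fingers":-1},{"dx":-0.246,"dy":0.034,"dz":0.0775,"ax":0,"ay":0,"az":19,"fingers":-1},{"dx":-0.246,"dy":0.034,"dz":0.0775,"ax":0,"ay":0,"az":19,"fingers":-1}]' 100
```

```text
time: 12.75
tool_pos: [0.5554, -0.3042, 0.0076]
tcp_rot: [2.525, 1.867, 0.001]
wrist_force: [-0.8, -0.0, -0.9]
width: 0.187
```

```bash
python3 -m inch '[{"dx":0,"dy":0,"dz":0.001,"ax":0,"ay":0,"az":0,"fingers":-1},{"dx":0,"dy":0,"dz":0.001,"ax":0,"ay":0,"az":0,"fingers":-1},{"dx":0,"dy":0,"dz":0.001,"ax":0,"ay":0,"az":0,"fingers":0},{"dx":0,"dy":0,"dz":0.001,"ax":0,"ay":0,"az":0,"fingers":1},{"dx":0,"dy":0,"dz":0.001,"ax":0,"ay":0,"az":0,"fingers":1},{"dx":0,"dy":0,"dz":0.001,"ax":0,"ay":0,"az":0,"fingers":1},{"dx":0,"dy":0,"dz":0.001,"ax":0,"ay":0,"az":0,"fingers":1},{"dx":0,"dy":0,"dz":-0.03,"ax":0,"ay":0,"az":0,"fingers":1},{"dx":0,"dy":0,"dz":-0.08,"ax":0,"ay":0,"az":0,"fingers":1},{"dx":0,"dy":0,"dz":-0.14,"ax":0,"ay":0,"az":0,"fingers":1},{"dx":-0.06,"dy":0,"dz":-0.2,"ax":0,"ay":0,"az":0,"fingers":1},{"dx":-0.12,"dy":0,"dz":-0.2,"ax":0,"ay":0,"az":0,"fingers":1},{"dx":-0.12,"dy":0,"dz":-0.2,"ax":0,"ay":0,"az":0,"fingers":1},{"dx":-0.12,"dy":0,"dz":-0.2,"ax":0,"ay":0,"az":0,"fingers":1}]' 60; python3 - <<'E'
from h import *
p,d=bot.read_camera("scene");t,dt=bot.read_camera("top");s=bot.read_state();print(s["time"],s["tool_pos"],s["width"])
for c,dd in(("scene",d),("top",dt)):
  W=cloud(c,dd)
  for th in("red_wheel","bare_wheel","spatula"):
    for m in bot.masks_of(c,th):
      if m["p"]<.3: continue
      w=W[m["region"]&(dd>0)];print(c,th,round(m["p"],2),np.median(w,0).round(4),np.percentile(w,3,axis=0).round(3),np.percentile(w,97,axis=0).round(3))
  # flatness: rim top face points near z=.022
  X,Y,Z=W[...,0],W[...,1],W[...,2]
  q=(dd>0)&(np.hypot(X-.505,Y-.11)<.06)&(Z>.017)&(Z<.027);w=W[q];g=np.linalg.lstsq(np.c_[w[:,:2]-w[:,:2].mean(0),np.ones(len(w))],w[:,2],rcond=None)[0]
  print("wheel",q.sum(),cv2.minEnclosingCircle(w[:,:2].astype(np.float32)),"slope",g.round(3))
f=lambda a,k:cv2.resize(a,None,fx=k,fy=k,interpolation=2)
cv2.imwrite("pics/v9.png",f(p[140:310,120:390],2.8))
E
```

```text
time: 14.5
tool_pos: [0.5194, -0.4194, 0.2073]
tcp_rot: [2.528, 1.864, 0.001]
wrist_force: [-0.0, 0.6, -0.3]
width: 1.0
14.6 [ 0.51969468 -0.41739551  0.20632199] 1.0010784425676864
scene red_wheel 0.97 [0.3392 0.1055 0.0183] [0.288 0.065 0.011] [0.375 0.149 0.028]
scene red_wheel 0.93 [0.5147 0.1015 0.0229] [0.465 0.061 0.012] [0.552 0.147 0.033]
scene bare_wheel 0.98 [0.6366 0.0167 0.0229] [ 0.586 -0.023  0.017] [0.674 0.06  0.032]
scene bare_wheel 0.43 [0.602  0.0798 0.0057] [ 0.427 -0.056  0.003] [0.715 0.21  0.013]
scene spatula 0.6 [ 0.3576 -0.355   0.0056] [ 0.21  -0.444  0.002] [ 0.437 -0.29   0.044]
scene spatula 0.58 [ 0.573  -0.2546  0.0054] [ 0.54  -0.351  0.   ] [ 0.615 -0.164  0.032]
wheel 704 ((0.5074477195739746, 0.10597220808267593), 0.04988853260874748) slope [-0.012  0.002  0.023]
top red_wheel 0.87 [0.5043 0.1029 0.0224] [0.465 0.063 0.018] [0.546 0.144 0.032]
top red_wheel 0.57 [0.3271 0.1069 0.0174] [0.287 0.066 0.013] [0.368 0.149 0.028]
top bare_wheel 0.72 [0.6261 0.0183 0.0221] [ 0.586 -0.021  0.018] [0.668 0.06  0.032]
top spatula 0.88 [ 0.5721 -0.2216  0.0039] [ 0.536 -0.348 -0.002] [ 0.612 -0.16   0.031]
top spatula 0.87 [ 0.3801 -0.334   0.0038] [ 0.309 -0.376 -0.   ] [ 0.433 -0.289  0.042]
wheel 896 ((0.5030022263526917, 0.10313717275857925), 0.04955518618226051) slope [-0.001 -0.001  0.022]
```

View pics/v9.png

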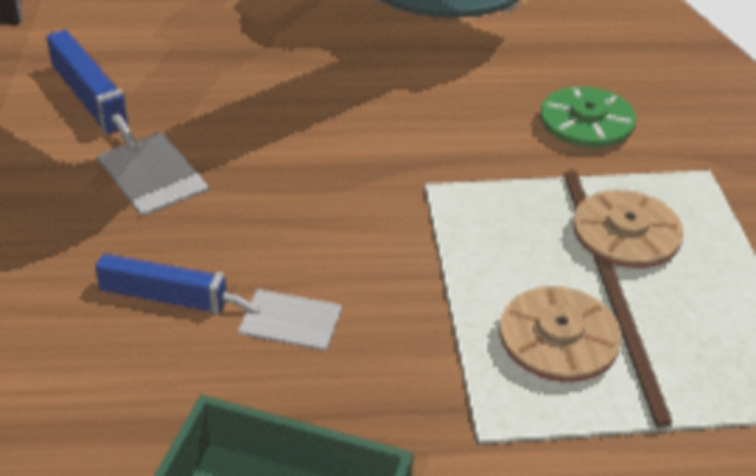

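All done: the turned wheel lies flat at about (630,228), beyond the batten, and the spatula lies flat and free.

```bash
python3 -c "
from workcell import bot
print(bot.finish_job())"
```

```text
the job is handed in; nothing more can be done
None
```

The red wheel is turned over and lies beyond the batten with its bare wood up. I took the smaller spatula by its handle, slid the blade under the near rim and tipped the wheel over its far rim at the batten. I then laid the spatula back on the table and moved the arm clear. The job was handed in at about 15 s of the 53 s allowed.

Last checks from both cameras:
- **Turned wheel:** its centre is at about (0.505, 0.104), roughly 30 mm past the batten's centre line. It lies flat: the rim's top is 22–23 mm above the table, as the given sizes require, and its slope is 0.1% by the top camera and 1% by the scene camera.
- **Other wheel:** it is where it started, to within about 2 mm.
- **Spatula:** it lies flat, within about 3 mm of where it started. The green wheel also shows no movement.
- **Forces:** wrist readings at the end of each move stayed below about 5 N. I did not record peaks during the moves.

Two things did not go cleanly. The first move command was refused because its rows lacked some keys, so I sent it again in full. The two cameras differ by 3–4 mm on the wheels' positions, too little to affect the result.

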